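# Hammer-blow hardness test with a reference bar

### The job

Make a comparison hardness test: slide the flat steel reference bar into the slot of the tester until it is fully home against the stop at the back, then, with the mallet held by its wooden handle, drive the sprung plunger right down onto the bar with a brisk tap. The handle is sunk in its holder: the mallet comes out by its head, and the rubber mat is there to stand it on while you change your grip. Leave the bar home in the tester and the mallet let go with its head on the mat, and do not knock the puck, vial or lens about or push the plunger with your fingers.

Things in the scene. Friction and masses are not known exactly. Their poses are not given: they have to be found in the camera images.
- tester: Grey hardness tester fixed to the worktop. Origin: centre of its underside; x runs from the slot's mouth to the back, z up. Base plate 130 x 100 x 14 mm; on it a bridge 64 x 91 mm, up to z 74, with the slot along x; above it a round steel sleeve (radius 26, to z 96) guides the plunger. A bar that is home touches the back stop: its centre lies at x -38, y 0, z 51 mm and 76 mm of it stick out.
- slot_mouth (a point): Centre of the slot's mouth at the height of the middle of a bar lying in it (tester x -32, y 0, z 51 mm); axes as the tester's. The slot is level, along x: 26 mm wide (y), floor 46 and roof 60 mm above the worktop, back stop 64 mm behind the mouth (tester x +32). Flared steel lips reach 11 mm out in front of the mouth.
- plunger (a joint): Travel of the sprung plunger, m: 0 = up, at rest; grows as it is driven down; it meets a bar lying in the slot at 0.015 and springs back up when let go. About 3.5 N moves it off its rest, 8.5 N holds it on the bar. A tap counts if the mallet drives it faster than 0.05 m/s on the way down; a slow push makes no mark.
- plunger_top (a point): Centre of the plunger's flat round steel head (33 mm across), on its top face, 135 mm above the worktop at rest, on the tester's vertical axis. Moves with the plunger.
- ref_bar_mid (a point): Centre of the flat reference bar of plain bright steel, 140 (x) x 22 (y) x 10 (z) mm, 0.22 kg, lying flat on the worktop left of the mat and in front of the tester; both ends alike; x runs along its length.
- holder: Grey plastic tool holder fixed to the worktop at the left. Origin under the mallet head's axis, axes as the mallet's stored in it. Base plate 6 mm thick. The handle lies along -x in a groove 29 mm wide, 9 mm below the tops of the walls, which are 64 mm high (x -35 to -159 mm, 41 mm wide over both, narrower than the head). The head stands free on the base plate. Lift the mallet 45 mm to clear them.
- mallet_head (a point): Centre of the soft-face mallet's head, half-way up: an upright cylinder 46 mm across, 76 mm high (z is its axis, its two round ends are the striking faces), steel with black faces. Mallet 0.40 kg, centre of mass 11 mm from the head's axis towards the handle: stood on a face it stays up, handle level. The handle runs along -x, 38 mm above the lower face.
- mallet_grip (a point): Centre of the place to hold on the mallet's wooden handle, 85 mm from the head's axis; the handle here is 22 mm wide (y) and 22 mm high (z), flat-sided, and reaches from 32 to 144 mm from the head's axis. Hold within 40 mm of this point to strike. Axes as the head's.
- mat: Black rubber mat fixed to the worktop, 170 (x) x 180 (y) x 4 mm, kept clear, for standing or laying the mallet on. Origin: centre of its underside.
- puck_mid (a point): Bystander: centre of a round resin-mounted specimen, 40 mm across, 22 mm high, standing near the front edge between mat and bar.
- vial_mid (a point): Bystander: centre of a small capped vial, 24 mm across, 54 mm high, standing between the mat and the tester.
- lens_mid (a point): Bystander: centre of a black microscope objective, 60 mm across, 48 mm high, standing behind the holder, left of the tester.

How it is judged:
By the outcome, as a careful person would: the job done as asked, in the order asked, and still so for the second after the job is handed in, with the robot touching nothing.
It also fails if it takes over 70 s, if anything falls off the work surface, if the arm or the gripper's body presses on something with over 40 N, if the wrist force passes 120 N, or if a joint passes its speed limit or range.

### The arm

A 6-joint arm with a two-finger parallel gripper is mounted at the origin on a cart in front of the work surface, level with it; the furniture and walls round the work are solid. World frame = base frame: x ahead of the robot, y to its left, z up, the work surface at z = 0. Lengths are in m, angles in degrees, forces in N, time in s.
With the tool pointing down it reaches from about 0.25 to 0.725 m from the base axis. Payload 9.7 kg.
Tool frame: the origin (TCP) lies on the centre line of the jaws, within the pads' length; the fingertips stand bot.nose_length ahead of it and the grasp point (between the pads) lies 11 mm behind it (bot.nose_length is the distance from the TCP to the fingertips, in m); z points along the fingers, y is the line along which they close (so a half turn about z gives the same grasp; the last joint's range is limited). The gripper opens to 85 mm and grips with 20 to 120 N. Pads are 22 mm wide; open, the fingers measure 114 mm over their backs; the gripper's body (76 mm by 85 mm) begins 54 mm behind the grasp point. The pads swing forward as they close: fully open they stand 13 mm farther back than shut.
Start: joints at [65.374, 4.979, 10.078, 95.1, 0, 90], TCP at [0.229, 0.5, 0.239] pointing down, gripper open.
Joint ranges: [-179.16, 179.16], [-48.56, 103.87], [-65.8, 70.77], [-126.05, 130.52], [-82.76, 87.17], [-180, 180]. Speed limits (degrees/s): [127.2, 127.2, 147.25, 180, 180, 180].

### API

Orientations are given as [roll, pitch, yaw] about the fixed x, y, z axes, in that order (R = Rz(yaw) Ry(pitch) Rx(roll)).
In Python, from workcell import bot gives the robot as it stands. The module is installed in compiled form; this text tells all that it offers.
- The arm moves only by the shell command python3 -m inch 'ROWS' [OPENING] [FORCE]. ROWS is JSON, a list of rows, each a list of 4 numbers: the shift along the world's x, y, z in cm, then the turn about the world's z in degrees. A call has exactly 8 rows; each row is the pose to reach, as a shift and turn from the pose commanded when the call began; what a row does not reach only later rows make up. A row lasts 1/8 s, in which the tool goes at most 62.5 mm and 10.7 degrees, less where a joint would pass 70% of its speed; a pose out of reach is approached as far as the arm can. A call with a gripper value outside its range is refused whole. OPENING is the finger opening in cm, from 0 to 8.54, set as the call begins (- or left out, the last holds). The fingers move at their own pace and stop on an object; FORCE is the grip in N (left out, the last holds). Time passes only in rows, so rows that repeat a pose let the fingers close, or fill a call up. It gives the time, the measured TCP pose, the force, the opening and the grip force at its end, in the units of the state.
- bot.get_obs(): the state, without advancing time (a new reading comes with each control period).
- bot.camera(name): name is "scene" or "top" or "wrist"; returns a dict with "img" (480x640x3 uint8, red, green, blue), "fovy" (degrees; the focal length in pixels is half the picture's height over the tangent of half this angle, whatever the lens; pixels are square), "cx", "cy" (the principal point, pixels), "R" (3x3) and "t" (3): a world point X has camera coordinates R X + t; the wrist camera has in their place "mount" (4x4, takes a point from camera to tool coordinates, whose origin is the TCP and whose axes are the flange's). Camera axes: x right, y down, z forward; pixel columns grow to the right and rows downward; lengths in m; the calibration is good to about 2 mm. A picture is of the moment at which its call begins: read the wrist's pose just before it. There is no depth.
- bot.job_done(): hands the job in; it is judged then, once.
Trained networks look in a picture, given as the dict that the camera call returned (one of the last four; its "shot" number tells which), for a name from the list of things; names that differ only in an ending like _2 or _b are one class to them, and where a whole thing is asked for, a point or a joint stands for the part that bears it (a point fixed in the world has none). Each returns a list of dicts, best first, with "score" (0 to 1); they miss things now and then, are a little off and sometimes report something else, mostly with a low value. They report only what shows in the picture. A call takes as long as a camera call.
- bot.find_in(thing, picture): "point" ([column, row] in pixels, amid what is visible of it).
- bot.landmark_of(thing, picture): "point" ([column, row] in pixels: a listed point, or the origin of a listed thing).
The state is a dict: "time": time; "q": joint angles; "qd": joint speeds; "joint_efforts": joint torques, N m; "ee_pos": TCP position; "tcp_rot": TCP orientation; "wrist_force": force on the tool from outside, world axes, zero at the start; "torque": the same for the moment, N m; "opening": finger opening in m; "grasp_force": force on a finger pad.
Only numpy, scipy, OpenCV 4.12 (cv2) and the standard library are available. Lean on these libraries where they do the work, as an engineer would, in place of code of your own. Each camera call takes 0.05 s, during which the arm holds its last target. There are 200 camera calls.

## Working session

There is one attempt and no reset: what is moved stays moved. The work goes in short steps, Python scripts to look and compute and a shell command to move; the robot and the scene stay as the last step left them, time stands still between calls to the robot, and variables do not carry over. Pictures are saved under pics/ and viewed, at most 10 in all, crops included, and the job is handed in when it is done.

```bash
mkdir -p pics
cat > h.py <<'E'
import numpy as np, cv2
from workcell import bot
from scipy.spatial.transform import Rotation as Ro
def K(p):
    f=240/np.tan(np.radians(p["fovy"])/2); return f
def cam(p,obs=None):
    if "R" in p and p.get("R") is not None: return np.array(p["R"]),np.array(p["t"])
    r=np.array(obs["tcp_rot"]); 
    T=np.eye(4); T[:3,:3]=Ro.from_euler('xyz',r,degrees=True).as_matrix() if r.size==3 else r.reshape(3,3)
    T[:3,3]=obs["ee_pos"]; M=np.linalg.inv(T@np.array(p["mount"])); return M[:3,:3],M[:3,3]
def toz(p,px,z,obs=None):
    R,t=cam(p,obs); f=K(p); d=R.T@np.array([(px[0]-p["cx"])/f,(px[1]-p["cy"])/f,1]); c=-R.T@t
    return c+d*(z-c[2])/d[2]
def proj(p,X,obs=None):
    R,t=cam(p,obs); c=R@np.array(X)+t; return K(p)*c[:2]/c[2]+[p["cx"],p["cy"]]
def tri(a,b):
    A=[];B=[]
    for p,px,obs in (a,b):
        R,t=cam(p,obs);f=K(p);u,v=(px[0]-p["cx"])/f,(px[1]-p["cy"])/f
        A+=[R[0]-u*R[2],R[1]-v*R[2]];B+=[u*t[2]-t[0],v*t[2]-t[1]]
    return np.linalg.lstsq(np.array(A),np.array(B),rcond=None)[0]
def save(p,n): cv2.imwrite(f"pics/{n}.png",p["img"][:,:,::-1])
E
python3 - <<'E'
from h import *
print(bot.get_obs(), bot.nose_length)
ps={n:bot.camera(n) for n in("scene","top")}
for n in ps: save(ps[n],n+"1"); print(n,ps[n]["fovy"],ps[n]["cx"],ps[n]["cy"],-np.array(ps[n]["R"]).T@ps[n]["t"])
Z=dict(tester=0,slot_mouth=.051,plunger_top=.135,ref_bar_mid=.005,holder=0,mallet_head=.044,mallet_grip=.044,mat=0,puck_mid=.011,vial_mid=.027,lens_mid=.024)
for k,z in Z.items():
    for n in ps:
        r=bot.landmark_of(k,ps[n])
        for d in r[:2]: print(k,n,round(d["score"],2),np.round(d["point"],0),np.round(toz(ps[n],d["point"],z),3))
E
```

```text
{'time': 0.0, 'q': array([ 6.53738201e+01,  5.01260784e+00,  1.00346951e+01,  9.50980518e+01,
       -4.84683715e-04,  9.00001388e+01]), 'qd': array([ 0.04551781,  0.04320994, -0.08534326, -0.10202911,  0.10886676,
       -0.05041924]), 'joint_efforts': array([-2.78887474e-04, -5.20391536e+01,  4.64798570e+01,  1.64016680e-02,
        2.24717037e-04,  9.68665574e-06]), 'ee_pos': array([0.22909995, 0.49978859, 0.23857074]), 'tcp_rot': array([-1.79924035e+02,  4.84867260e-04,  1.55373682e+02]), 'wrist_force': array([-0.06790007, -0.69698364,  0.09058026]), 'torque': array([-0.03364772,  0.01656229, -0.03822619]), 'grasp_force': 0.0, 'opening': 0.08535018151075476} 0.008
scene 50.44629282449272 324.57002158312997 240.55136335942407 [-0.01032117 -0.50920006  0.70904487]
top 55.084058075422114 318.7790521961264 237.66679125344197 [0.39292215 0.16057735 1.00376539]
tester scene 0.89 [333. 266.] [0.626 0.212 0.   ]
tester top 0.85 [304. 224.] [0.631 0.216 0.   ]
tester top 0.46 [205. 286.] [0.474 0.42  0.   ]
slot_mouth scene 0.67 [323. 252.] [0.597 0.213 0.051]
slot_mouth top 0.57 [302. 23
[... 723 characters left out ...]
scene 0.31 [330. 218.] [0.713 0.323 0.044]
mallet_grip top 0.72 [205. 287.] [0.469 0.408 0.044]
mat scene 0.91 [379. 370.] [ 0.481 -0.083  0.   ]
mat scene 0.56 [281. 337.] [0.394 0.101 0.   ]
mat top 0.89 [438. 301.] [ 0.481 -0.087  0.   ]
puck_mid scene 0.81 [281. 334.] [0.392 0.096 0.011]
puck_mid scene 0.71 [331. 213.] [0.77  0.385 0.011]
puck_mid top 0.61 [300. 233.] [0.606 0.222 0.011]
puck_mid top 0.57 [352. 333.] [0.399 0.093 0.011]
vial_mid scene 0.84 [339. 300.] [0.533 0.088 0.027]
vial_mid scene 0.22 [333. 263.] [0.608 0.192 0.027]
vial_mid top 0.52 [356. 274.] [0.524 0.094 0.027]
lens_mid scene 0.65 [330. 220.] [0.729 0.343 0.024]
lens_mid top 0.76 [253. 168.] [0.745 0.34  0.024]
```

View pics/top1.png

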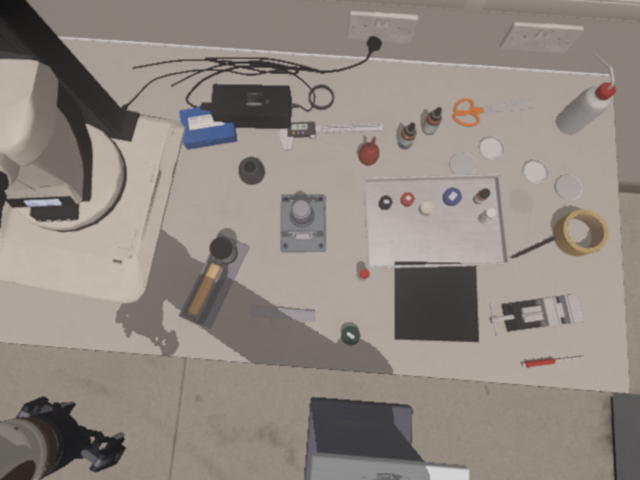

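View pics/scene1.png

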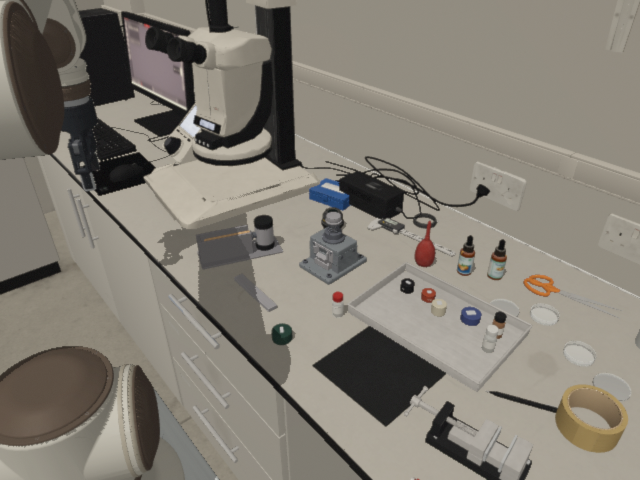

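The top view shows the tester at (303,222), bar (283,313), mallet head (222,250) with its handle running to (200,300), and the mat (437,303). The networks agree with this. The two bystanders near my path are the puck (350,335) and the vial (364,273). Next I move over the bar for a close look.

```bash
python3 -m inch '[[2.5,-3.5,0,-9],[5,-7,0,-18],[7.5,-10.5,0,-27],[10,-14,0,-36],[12.5,-17.5,0,-45],[15,-21,0,-54],[17,-24,0,-63],[18,-26,0,-70]]' 8.54
python3 - <<'E'
from h import *
o=bot.get_obs();print(o["q"],o["ee_pos"],o["tcp_rot"])
p=bot.camera("wrist");save(p,"w1");print(p["mount"])
for k,z in dict(ref_bar_mid=.005,tester=0,slot_mouth=.051,plunger_top=.135).items():
    for d in bot.landmark_of(k,p)[:2]: print(k,d["score"],d["point"],toz(p,d["point"],z,o))
E
```

```text
time: 2.2
ee_pos: [0.41, 0.2386, 0.2393]
tcp_rot: [180.0, 0.0, 85.0]
wrist_force: [-1.0, 0.7, -0.6]
opening: 0.0853
grasp_force: 0.0
[ 3.02025473e+01 -5.35655973e+00 -2.27113736e-01  9.51223570e+01
 -7.36467529e-03  1.25163599e+02] [0.40995799 0.23858445 0.2393048 ] [1.79989963e+02 1.93803712e-03 8.50389476e+01]
[[ 1.60467739e-04 -9.62487157e-01 -2.71327197e-01  6.92755035e-02]
 [ 9.99999985e-01  1.73831445e-04 -2.52197231e-05  2.14381740e-04]
 [ 7.14388582e-05 -2.71327188e-01  9.62487170e-01 -1.34232644e-01]
 [ 0.00000000e+00  0.00000000e+00  0.00000000e+00  1.00000000e+00]]
ref_bar_mid 0.62 [334.5, 192.9] [0.42850931 0.24765277 0.005     ]
tester 0.67 [520.1, 202.7] [0.63148034 0.21837246 0.        ]
slot_mouth 0.68 [514.5, 217.2] [0.59773495 0.21674023 0.051     ]
plunger_top 0.81 [624.8, 239.1] [0.63113823 0.21708103 0.135     ]
```

View pics/w1.png

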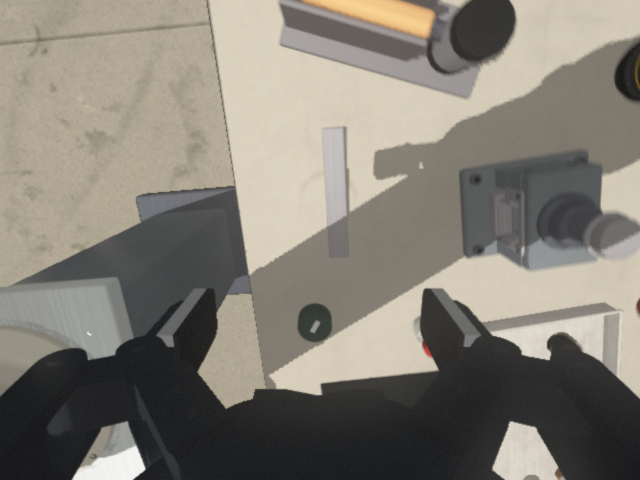

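The wrist view shows the bar with its ends at about (334,127) and (340,257), and the tester plate's left edge running from (461,171) to (464,257). I'll work out both yaws from these.

Run:
```python
from h import *
o=bot.get_obs();p=bot.camera("wrist");g=cv2.cvtColor(p["img"],cv2.COLOR_RGB2GRAY)
c=[toz(p,x,.01,o) for x in [(323,127),(346,126),(330,258),(349,257)]]
print(np.round(c,4)); m=np.mean(c,0);d=(c[0]+c[1]-c[2]-c[3])/2;print(m,np.linalg.norm(d),np.degrees(np.arctan2(d[1],d[0])))
c=[toz(p,x,.014,o) for x in [(461,171),(464,257),(586,152)]]
print(np.round(c,4)); d=c[0]-c[1];print(np.linalg.norm(d),np.degrees(np.arctan2(d[1],d[0])))
import cv2
cv2.imwrite("pics/c1.png",np.hstack([cv2.resize(p["img"][110:270,300:370,::-1],None,fx=3.5,fy=3.5,interpolation=2),cv2.resize(p["img"][130:270,450:570,::-1],None,fx=4,fy=4,interpolation=2)]))if 0 else None
a=cv2.resize(p["img"][110:280,440:640,::-1],None,fx=2.7,fy=2.7);b=cv2.resize(p["img"][110:280,300:370,::-1],None,fx=2.7,fy=2.7)
cv2.imwrite("pics/c1.png",np.hstack([b,a]))
```

```text
[[0.42   0.3182 0.01  ]
 [0.4433 0.3173 0.01  ]
 [0.4174 0.1776 0.01  ]
 [0.4387 0.1771 0.01  ]]
[0.42983137 0.24754824 0.01      ] 0.14043279788418073 88.52288218024798
[[0.5589 0.2636 0.014 ]
 [0.5654 0.1686 0.014 ]
 [0.6851 0.2728 0.014 ]]
0.09518636861335261 93.91221362375697
```

View pics/c1.png

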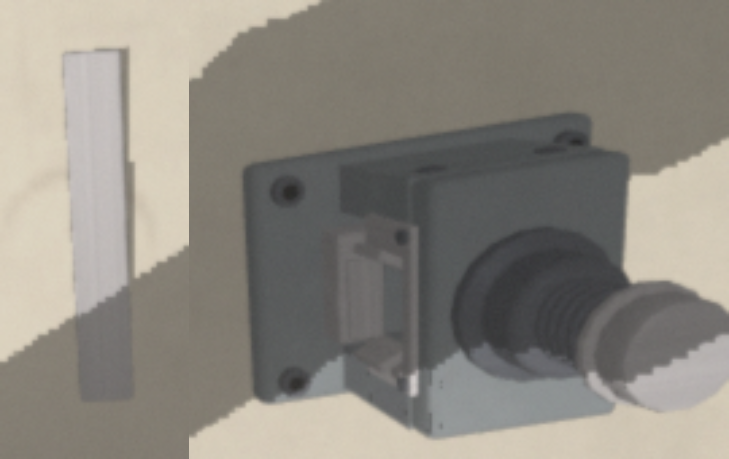

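Tester centre is about (0.628, 0.218) with yaw about 4°. Bar centre is (0.430, 0.2475) with yaw 88.5°. I'll grip the bar 35 mm from its centre, toward its +y end.

```bash
python3 -m inch '[[1,2,-3,1],[2.1,4.4,-7,3.5],[2.1,4.4,-12,3.5],[2.1,4.4,-16,3.5],[2.1,4.4,-19,3.5],[2.1,4.4,-21,3.5],[2.1,4.4,-21.9,3.5],[2.1,4.4,-21.9,3.5]]' 5
python3 - <<'E'
from h import *
o=bot.get_obs();print(o["ee_pos"],o["tcp_rot"]);p=bot.camera("wrist");save(p,"w2")
E
```

```text
time: 3.5
ee_pos: [0.4298, 0.2844, 0.0202]
tcp_rot: [-180.0, 0.0, 89.0]
wrist_force: [-0.2, -0.0, 0.4]
opening: 0.0501
grasp_force: 0.0
[0.42977632 0.28436076 0.0201779 ] [-1.79971293e+02  1.49999599e-02  8.89523952e+01]
```

View pics/w2.png

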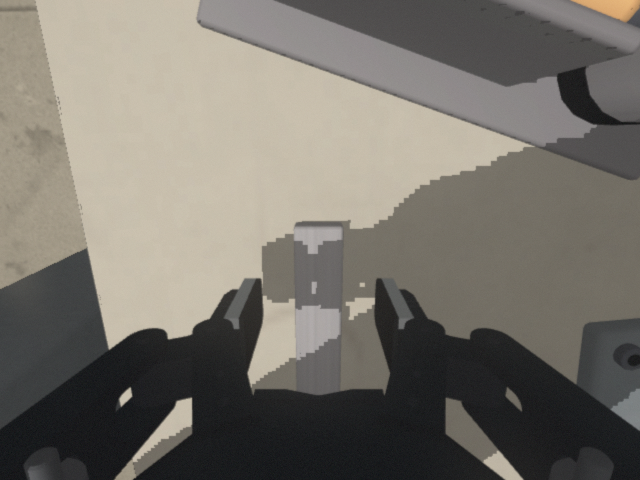

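The bar is centred between the fingers, with its near end at about (320,225). I'll lower, close and lift.

```bash
python3 -m inch '[[0,0,-0.5,0],[0,0,-0.9,0],[0,0,-0.9,0],[0,0,-0.9,0],[0,0,-0.9,0],[0,0,-0.9,0],[0,0,-0.9,0],[0,0,-0.9,0]]' - 
python3 -m inch '[[0,0,0,0],[0,0,0,0],[0,0,0,0],[0,0,0,0],[0,0,0,0],[0,0,0,0],[0,0,0.5,0],[0,0,1,0]]' 1 80
```

```text
time: 4.55
ee_pos: [0.4302, 0.284, 0.0113]
tcp_rot: [-180.0, -0.0, 88.9]
wrist_force: [-0.4, -0.6, -0.2]
opening: 0.05
grasp_force: 0.0
time: 5.55
ee_pos: [0.43, 0.2838, 0.0212]
tcp_rot: [-180.0, 0.0, 88.9]
wrist_force: [-0.4, 0.2, -3.1]
opening: 0.019
grasp_force: 78.4
```

```bash
python3 -m inch '[[0,-1,3,0],[0,-2,6,8],[0,-3,9,18],[0,-4,10,28],[0,-5,10,38],[0,-6,10,48],[1,-7,10,58],[2,-7.8,10,67]]'
python3 -m inch '[[0,0,0,10],[0,0,0,20],[0,0,0,28],[0,0,0,28],[0,0,0,28],[0,0,0,28],[0,0,0,28],[0,0,0,28]]'
python3 - <<'E'
from h import *
o=bot.get_obs();print(o["q"],o["ee_pos"],o["tcp_rot"]);p=bot.camera("wrist");save(p,"w3")
q=bot.camera("top")
for k,z in dict(ref_bar_mid=o["ee_pos"][2]-.005,tester=0,slot_mouth=.051,plunger_top=.135).items():
    for d in bot.landmark_of(k,p)[:2]: print(k,d["score"],d["point"],toz(p,d["point"],z,o))
    for d in bot.landmark_of(k,q)[:2]: print(k,"top",d["score"],d["point"],toz(q,d["point"],z,o))
E
```

```text
time: 6.55
ee_pos: [0.4503, 0.2056, 0.1214]
tcp_rot: [-180.0, -0.0, 156.2]
wrist_force: [0.1, -0.9, -2.4]
opening: 0.0192
grasp_force: 78.8
time: 7.55
ee_pos: [0.4502, 0.206, 0.1213]
tcp_rot: [-180.0, -0.0, -176.2]
wrist_force: [-1.0, -1.1, -3.0]
opening: 0.0194
grasp_force: 78.8
[ 2.45850789e+01 -3.23157043e+00 -1.12754718e+01  8.19572943e+01
 -1.75515225e-03  2.07375973e+01] [0.45018054 0.20595762 0.12128017] [-1.79997935e+02 -4.96713265e-04 -1.76152518e+02]
ref_bar_mid 0.82 [315.9, 363.2] [0.48442092 0.20754231 0.11628017]
tester top 0.94 [305.4, 226.1] [0.6250574  0.21260758 0.        ]
tester top 0.55 [300.4, 209.4] [0.66274824 0.22712806 0.        ]
```

View pics/w3.png

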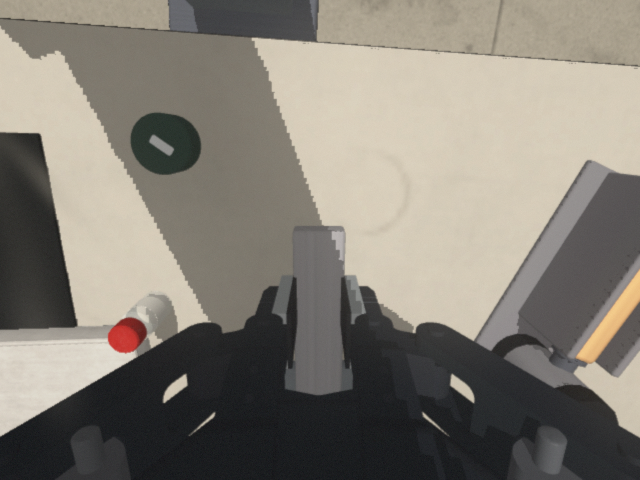

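The bar sits straight in the grip, pointing along +x, with its rear end at (320,230). The tester is out of the wrist view. I'll lower to slot height and check with the fixed cameras.

```bash
python3 -m inch '[[0,0,-1.5,0],[0,0,-3,0],[0,0,-4.5,0],[0,0,-6.2,0],[0,0,-6.2,0],[0.5,0.03,-6.2,0],[1,0.07,-6.2,0],[1,0.07,-6.2,0]]'
python3 - <<'E'
from h import *
o=bot.get_obs();print(o["ee_pos"],o["tcp_rot"]);p=bot.camera("scene");q=bot.camera("top")
b=[cv2.resize(i["img"][y:y+100,x:x+100,::-1],(400,400),interpolation=cv2.INTER_CUBIC) for i,x,y in((p,275,200),(q,255,190))]
cv2.imwrite("pics/c2.png",np.hstack(b))
for k,z in dict(ref_bar_mid=o["ee_pos"][2]-.006,slot_mouth=.051,plunger_top=.135).items():
  for i in (p,q):
    for d in bot.landmark_of(k,i)[:1]: print(k,round(d["score"],2),d["point"],toz(i,d["point"],z))
# projections of the assumed tester line and bar
a=np.radians(4)
for nm,X in dict(mouth=[.629-.032,.218-.0022,.051],tip=[o["ee_pos"][0]+.105,o["ee_pos"][1]+.0073,.053]).items():
    print(nm,(proj(p,X)-[275,200])*4,(proj(q,X)-[255,190])*4+[400,0])
E
```

```text
time: 9.05
ee_pos: [0.4609, 0.2068, 0.0598]
tcp_rot: [180.0, 0.1, -176.1]
wrist_force: [-0.1, -0.1, -1.8]
opening: 0.0191
grasp_force: 78.7
[0.46091662 0.2068164  0.05975697] [ 1.79983561e+02  5.14169457e-02 -1.76141339e+02]
ref_bar_mid 0.57 [292.0, 268.3] [0.50396928 0.20731472 0.05375697]
slot_mouth 0.65 [228.0, 244.1] [0.44973531 0.38038167 0.051     ]
slot_mouth 0.85 [300.4, 230.3] [0.60331939 0.21977096 0.051     ]
plunger_top 0.78 [329.5, 212.7] [0.62854897 0.22929386 0.135     ]
plunger_top 0.7 [301.4, 206.3] [0.63286158 0.21677033 0.135     ]
mouth [190.4299066  206.65319676] [588.03313411 173.37189507]
tip [149.56182026 225.64377874] [585.99237437 230.44859485]
```

View pics/c2.png

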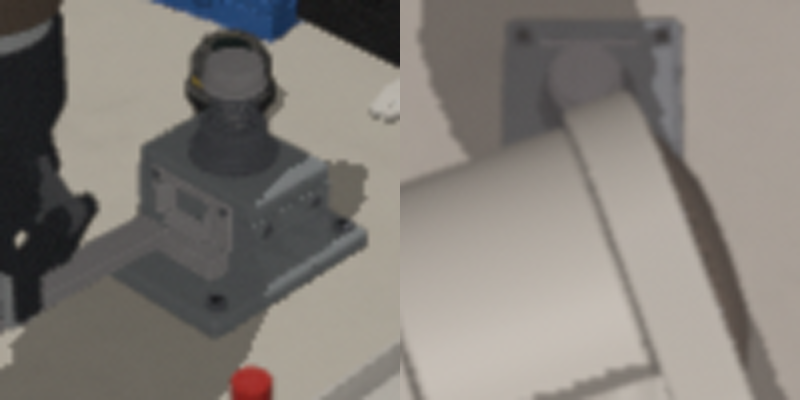

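The bar tip at about (165,225) in the left crop points at the slot mouth at (187,208), which agrees with the projections. I'll feed it in slowly and watch the force.

```bash
python3 -m inch '[[0.5,0.03,0,0],[1,0.07,0,0],[1.5,0.1,0,0],[2,0.14,0,0],[2.5,0.17,0,0],[3,0.21,0,0],[3.5,0.24,0,0],[3.5,0.24,0,0]]'
python3 -m inch '[[0.5,0.03,0,0],[1,0.07,0,0],[1.2,0.08,0,0],[1.2,0.08,0,0],[1.2,0.08,0,0],[1.2,0.08,0,0],[1.2,0.08,0,0],[1.2,0.08,0,0]]'
```

```text
time: 10.45
ee_pos: [0.4955, 0.2091, 0.0592]
tcp_rot: [-180.0, -0.0, -176.1]
wrist_force: [-0.6, 0.7, -3.0]
opening: 0.0188
grasp_force: 78.7
time: 11.45
ee_pos: [0.5071, 0.2099, 0.0593]
tcp_rot: [180.0, -0.0, -176.1]
wrist_force: [0.3, -0.2, -1.8]
opening: 0.0191
grasp_force: 78.8
```

The tip is about 16 mm inside the slot with no contact force, so I continue.

```bash
python3 -m inch '[[0.6,0.04,0,0],[1.2,0.08,0,0],[1.8,0.13,0,0],[2.4,0.17,0,0],[3,0.21,0,0],[3.5,0.25,0,0],[3.9,0.27,0,0],[3.9,0.27,0,0]]'
python3 -m inch '[[0.1,0.01,0,0],[0.2,0.01,0,0],[0.3,0.02,0,0],[0.4,0.03,0,0],[0.5,0.03,0,0],[0.6,0.04,0,0],[0.7,0.05,0,0],[0.7,0.05,0,0]]'
```

```text
time: 12.45
ee_pos: [0.5464, 0.2126, 0.0592]
tcp_rot: [-180.0, -0.0, -176.1]
wrist_force: [-0.9, 0.7, -2.2]
opening: 0.0188
grasp_force: 78.7
time: 13.45
ee_pos: [0.5532, 0.2131, 0.0592]
tcp_rot: [-180.0, -0.0, -176.1]
wrist_force: [0.0, -1.0, -1.7]
opening: 0.0191
grasp_force: 78.7
```

```bash
python3 -m inch '[[0.1,0.01,0,0],[0.2,0.01,0,0],[0.3,0.02,0,0],[0.4,0.03,0,0],[0.5,0.03,0,0],[0.5,0.03,0,0],[0.5,0.03,0,0],[0.5,0.03,0,0]]'
```

```text
time: 14.45
ee_pos: [0.5536, 0.2128, 0.0575]
tcp_rot: [-179.9, -0.6, -176.1]
wrist_force: [-21.4, -1.6, 0.5]
opening: 0.0188
grasp_force: 79.1
```

Contact came at TCP x 0.5535 with 21 N, which is where I expected the stop. I'll ease off, lower onto the slot floor and release.

```bash
python3 -m inch '[[-0.15,-0.01,-0.1,0],[-0.25,-0.02,-0.2,0],[-0.25,-0.02,-0.25,0],[-0.25,-0.02,-0.25,0],[-0.25,-0.02,-0.25,0],[-0.25,-0.02,-0.25,0],[-0.25,-0.02,-0.25,0],[-0.25,-0.02,-0.25,0]]'
python3 -m inch '[[0,0,0,0],[0,0,0,0],[0,0,0,0],[0,0,0,0],[0,0,0,0],[0,0,0,0],[0,0,0,0],[0,0,0,0]]' 3.4 20
python3 - <<'E'
from h import *
o=bot.get_obs();print(o["ee_pos"],o["wrist_force"]);p=bot.camera("scene");w=bot.camera("wrist")
cv2.imwrite("pics/c3.png",np.hstack([cv2.resize(p["img"][200:300,255:355,::-1],(400,400),interpolation=cv2.INTER_CUBIC),cv2.resize(w["img"][200:440,200:440,::-1],(400,400))]))
E
```

```text
time: 15.45
ee_pos: [0.5535, 0.2128, 0.0573]
tcp_rot: [-180.0, -0.2, -176.1]
wrist_force: [-14.3, -2.8, 8.8]
opening: 0.0185
grasp_force: 80.1
time: 16.45
ee_pos: [0.5557, 0.2132, 0.0568]
tcp_rot: [-180.0, -0.0, -176.1]
wrist_force: [0.9, -0.5, -0.2]
opening: 0.0339
grasp_force: 0.0
[0.55566609 0.21319088 0.0567799 ] [ 0.85200162 -0.47335722 -0.22507008]
```

View pics/c3.png

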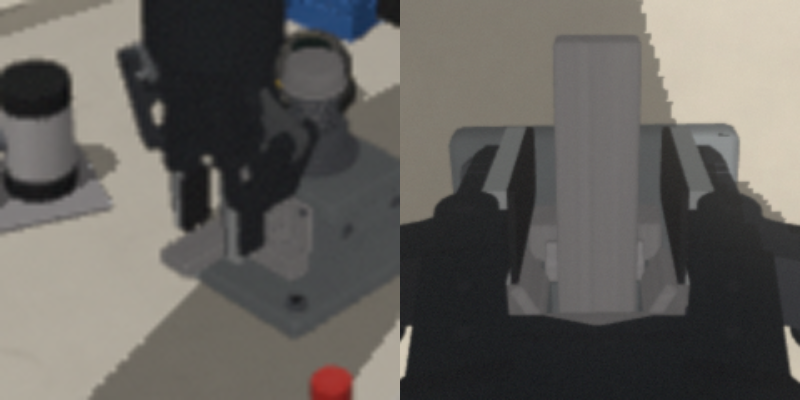

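The bar lies in the slot between the open fingers, with its rear end at (318,222) in the wrist frame. I'll check that end's position, then go up and over toward the mallet.

```bash
python3 - <<'E'
from h import *
o=bot.get_obs();w=bot.camera("wrist")
e=toz(w,(318,222),.056,o);print(e, e[0]-.629, np.linalg.norm(e[:2]-[.629,.218]))
E
python3 -m inch '[[0,0,2,0],[0,0,5,0],[0,0,9,0],[0,0,13,0],[0,3,15,-6],[0,7,15,-13],[0,11,15,-20],[-1,15,15,-27]]'
python3 -m inch '[[0,0,0,0],[0,0,0,0],[0,0,0,0],[0,0,0,0],[0,0,0,0],[0,0,0,0],[0,0,0,0],[0,0,0,0]]' 8.54
python3 - <<'E'
from h import *
o=bot.get_obs();print(o["q"],o["ee_pos"],o["tcp_rot"]);p=bot.camera("wrist");save(p,"w4");q=bot.camera("top")
for k,z in dict(mallet_head=.044,mallet_grip=.044,holder=0).items():
  for i in (p,q):
    for d in bot.landmark_of(k,i)[:1]: print(k,round(d["score"],2),d["point"],toz(i,d["point"],z,o))
E
```

```text
[0.52047559 0.21107614 0.056     ] -0.10852441096166143 0.10874505774085207
time: 17.6
ee_pos: [0.5458, 0.3643, 0.2065]
tcp_rot: [-180.0, 0.0, 156.6]
wrist_force: [1.1, 0.3, 0.3]
opening: 0.0339
grasp_force: 0.0
time: 18.6
ee_pos: [0.5457, 0.3632, 0.2068]
tcp_rot: [-180.0, -0.0, 156.9]
wrist_force: [0.2, -0.1, 0.4]
opening: 0.0855
grasp_force: 0.0
[3.36459743e+01 1.95345993e+01 2.35287516e+01 9.39958843e+01
 5.82949839e-04 5.67701688e+01] [0.54567377 0.36317963 0.20676809] [-1.79998871e+02 -1.43671991e-03  1.56875806e+02]
mallet_grip 0.62 [326.4, 109.5] [0.46589993 0.40503862 0.044     ]
```

View pics/w4.png

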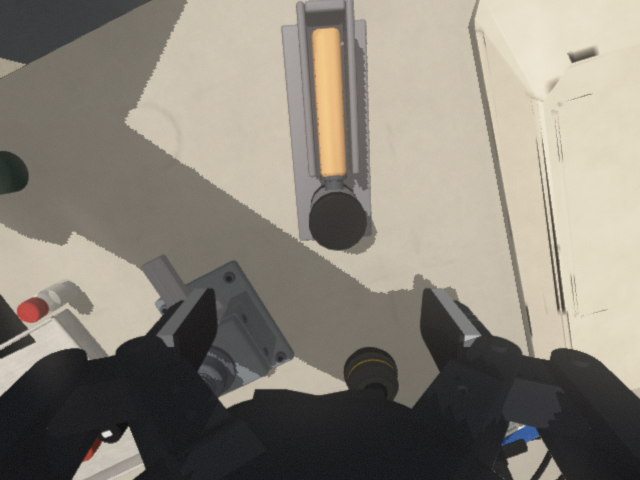

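The mallet head's top circle is centred at (338,219), and the handle runs from (331,175) to (326,30). The bar's rear end measures tester x −108.5 mm, so it is home.

Run:
```python
from h import *
o=bot.get_obs();p=bot.camera("wrist")
h=toz(p,(338,219),.082,o);a=toz(p,(331,175),.055,o);b=toz(p,(326,30),.055,o);d=a-b
print(h,a,b,np.degrees(np.arctan2(d[1],d[0])),h[:2]-o["ee_pos"][:2], np.degrees(np.arctan2(*(h-b)[1::-1])),np.linalg.norm((h-b)[:2]))
print(toz(p,(309,219),.082,o),toz(p,(367,219),.082,o))
```

```text
[0.54520982 0.38054289 0.082     ] [0.51497263 0.38828452 0.055     ] [0.41515684 0.42570181 0.055     ] -20.549187610147825 [-0.00044149  0.01736006] -19.148780752952494 0.137670277232854
[0.53640001 0.35991094 0.082     ] [0.55402047 0.40117683 0.082     ]
```

```bash
python3 -m inch '[[0,1,0,1.5],[0,1.75,-3,2.6],[0,1.75,-6,2.6],[0,1.75,-9,2.6],[0,1.75,-12,2.6],[0,1.75,-14.5,2.6],[0,1.75,-16,2.6],[0,1.75,-16,2.6]]'
python3 -m inch '[[0,0,0,0],[0,0,0,0],[0,0,0,0],[0,0,0,0],[0,0,0,0],[0,0,0,0],[0,0,0,0],[0,0,0,0]]' 3 80
python3 -m inch '[[0,0,0.5,0],[0,0,1,0],[0,0,2,0],[0,0,3,0],[0,0,4,0],[0,0,5,0],[0,0,6,0],[0,0,6,0]]'
```

```text
time: 20.05
ee_pos: [0.5452, 0.3807, 0.0458]
tcp_rot: [-179.9, -0.1, 159.5]
wrist_force: [-0.4, 1.3, 0.6]
opening: 0.0856
grasp_force: 0.0
time: 21.05
ee_pos: [0.5463, 0.3808, 0.0483]
tcp_rot: [179.9, 0.1, 159.5]
wrist_force: [0.4, -2.0, 6.3]
opening: 0.0447
grasp_force: 81.3
time: 22.05
ee_pos: [0.5461, 0.381, 0.108]
tcp_rot: [179.9, 0.1, 159.5]
wrist_force: [0.3, 0.2, -3.6]
opening: 0.0449
grasp_force: 81.9
```

The mallet is lifted (about 4 N). I'll carry it to the mat, turning it square.

```bash
python3 -m inch '[[0,0,2,0],[-1,-1,5,2],[-3,-5,6,5],[-4.6,-10,6,9],[-4.6,-15,6,13],[-4.6,-20,6,17],[-4.6,-25,6,20.5],[-4.6,-30,6,20.5]]'
python3 -m inch '[[0,-5,0,0],[0,-10,0,0],[0,-14,0,0],[0,-16.6,0,0],[0,-16.6,-4,0],[0,-16.6,-7,0],[0,-16.6,-9,0],[0,-16.6,-9,0]]'
python3 - <<'E'
from h import *
o=bot.get_obs();p=bot.camera("wrist");q=bot.camera("top");s=bot.camera("scene")
cv2.imwrite("pics/c4.png",np.hstack([cv2.resize(p["img"][:,:,::-1],(400,300)),cv2.resize(s["img"][250:400,280:480,::-1],(400,300))]))
print(o["q"][5])
for k,z in dict(mallet_head=o["ee_pos"][2]-.003,mallet_grip=o["ee_pos"][2]-.003,mat=0).items():
  for i in (p,q,s):
    for d in bot.landmark_of(k,i)[:1]: print(k,round(d["score"],2),d["point"],toz(i,d["point"],z,o))
E
```

```text
time: 23.05
ee_pos: [0.4993, 0.0791, 0.1666]
tcp_rot: [-180.0, 0.0, -180.0]
wrist_force: [0.7, -0.3, -4.0]
opening: 0.0441
grasp_force: 83.1
time: 24.05
ee_pos: [0.4985, -0.0851, 0.0751]
tcp_rot: [180.0, -0.2, 180.0]
wrist_force: [-0.5, 0.6, -3.2]
opening: 0.0445
grasp_force: 83.2
-9.663532122139006
mallet_head 0.73 [445.5, 286.9] [ 0.50465569 -0.0840559   0.07214942]
mallet_head 0.96 [392.6, 339.7] [ 0.49763712 -0.09270858  0.07214942]
mallet_grip 0.9 [310.8, 97.8] [ 0.41596129 -0.08748556  0.07214942]
mallet_grip 0.75 [445.1, 330.7] [ 0.4177277  -0.08522792  0.07214942]
mat 0.85 [436.4, 299.7] [ 0.48404441 -0.08400565  0.        ]
mat 0.96 [380.1, 369.4] [ 0.482506   -0.08315956  0.        ]
```

View pics/c4.png

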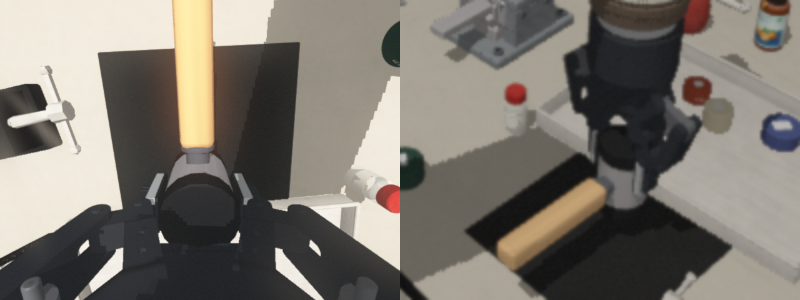

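The mallet is held upright over the mat, with the handle pointing −x toward the robot. I'll lower it gently.

```bash
python3 -m inch '[[0,0,-1,0],[0,0,-2,0],[0,0,-2.5,0],[0,0,-2.6,0],[0,0,-2.7,0],[0,0,-2.8,0],[0,0,-2.9,0],[0,0,-2.9,0]]'
```

```text
time: 25.65
ee_pos: [0.4997, -0.0853, 0.0478]
tcp_rot: [-180.0, 0.0, 180.0]
wrist_force: [-0.5, 0.6, -3.9]
opening: 0.0446
grasp_force: 83.2
```

```bash
python3 -m inch '[[0,0,-0.1,0],[0,0,-0.2,0],[0,0,-0.3,0],[0,0,-0.4,0],[0,0,-0.4,0],[0,0,-0.4,0],[0,0,-0.4,0],[0,0,-0.4,0]]'
```

```text
time: 26.65
ee_pos: [0.5001, -0.0854, 0.0462]
tcp_rot: [-180.0, 0.1, 180.0]
wrist_force: [-7.8, 0.6, 17.1]
opening: 0.0444
grasp_force: 85.1
```

It's touched down. I'll ease off, release, rise and look.

```bash
python3 -m inch '[[0,0,0.1,0],[0,0,0.15,0],[0,0,0.15,0],[0,0,0.15,0],[0,0,0.15,0],[0,0,0.15,0],[0,0,0.15,0],[0,0,0.15,0]]'
python3 -m inch '[[0,0,0,0],[0,0,0,0],[0,0,0,0],[0,0,0,0],[0,0,0,0],[0,0,1,0],[0,0,3,0],[0,0,6,0]]' 8.54 20
python3 -m inch '[[-1,0,3,0],[-3,0,6,0],[-5,0,7,0],[-5,0,7,0],[-5,0,7,0],[-5,0,7,0],[-5,0,7,0],[-5,0,7,0]]'
python3 - <<'E'
from h import *
o=bot.get_obs();print(o["ee_pos"]);p=bot.camera("wrist");save(p,"w5");q=bot.camera("top");s=bot.camera("scene")
for k,z in dict(mallet_head=.042,mallet_grip=.042).items():
  for i in (p,q,s):
    for d in bot.landmark_of(k,i)[:1]: print(k,round(d["score"],2),d["point"],toz(i,d["point"],z,o))
E
```

```text
time: 27.65
ee_pos: [0.5, -0.0854, 0.0463]
tcp_rot: [-180.0, 0.1, 180.0]
wrist_force: [-3.9, 0.9, 7.7]
opening: 0.0445
grasp_force: 83.9
time: 28.65
ee_pos: [0.4993, -0.0853, 0.106]
tcp_rot: [180.0, -0.1, 180.0]
wrist_force: [0.2, 0.4, 0.2]
opening: 0.0853
grasp_force: 0.0
time: 29.65
ee_pos: [0.4497, -0.0853, 0.1749]
tcp_rot: [180.0, -0.0, 180.0]
wrist_force: [1.0, -0.0, -0.4]
opening: 0.0855
grasp_force: 0.0
[ 0.44973003 -0.08529353  0.17492851]
mallet_head 0.68 [321.8, 284.9] [ 0.50163631 -0.08182349  0.042     ]
mallet_head 0.62 [442.4, 287.4] [ 0.50672351 -0.08555711  0.042     ]
mallet_head 0.69 [392.9, 351.6] [ 0.50042745 -0.09384786  0.042     ]
mallet_grip 0.8 [314.9, 184.5] [ 0.41707848 -0.0873953   0.042     ]
mallet_grip 0.69 [441.3, 331.6] [ 0.41611386 -0.08548184  0.042     ]
mallet_grip 0.64 [356.5, 373.6] [ 0.4160186  -0.08909386  0.042     ]
```

View pics/w5.png

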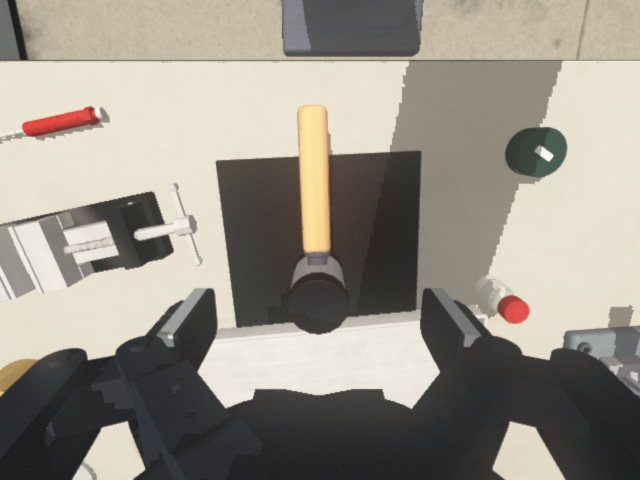

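The mallet stands on the mat. Its head top is at (318,303), and the handle runs from (313,105) to (317,253) at about 1.5° yaw. I'll grip the handle 63 mm from the head axis.

```bash
python3 -m inch '[[-1.25,-0.15,-2,1.5],[-1.25,-0.15,-5,1.5],[-1.25,-0.15,-8,1.5],[-1.25,-0.15,-10.5,1.5],[-1.25,-0.15,-12.5,1.5],[-1.25,-0.15,-14,1.5],[-1.25,-0.15,-14.4,1.5],[-1.25,-0.15,-14.4,1.5]]' 5.5
python3 -m inch '[[0,0,0,0],[0,0,0,0],[0,0,0,0],[0,0,0,0],[0,0,0,0],[0,0,0,0],[0,0,0,0],[0,0,0,0]]' 1 120
python3 -m inch '[[0,0,0.5,0],[0,0,1,0],[0,0,2,0],[0,0,4,0],[0,0,6,0],[0,0,8,0],[0,0,10,0],[0,0,10,0]]'
```

```text
time: 31.1
ee_pos: [0.4374, -0.0869, 0.0316]
tcp_rot: [-180.0, 0.0, -178.5]
wrist_force: [0.9, -0.4, 0.5]
opening: 0.0554
grasp_force: 0.0
time: 32.1
ee_pos: [0.4375, -0.087, 0.0321]
tcp_rot: [-180.0, 0.1, -178.5]
wrist_force: [-3.1, -0.8, 6.4]
opening: 0.0203
grasp_force: 117.1
time: 33.1
ee_pos: [0.438, -0.087, 0.1329]
tcp_rot: [-180.0, 0.2, -178.5]
wrist_force: [-0.5, 0.1, -5.2]
opening: 0.0203
grasp_force: 117.5
```

Head bottom is at TCP − 28 mm. I'll carry it above the plunger, keeping about 4 cm clear.

```bash
python3 -m inch '[[0,0,4,0],[1,3,7,0],[3,8,8,0],[5,13,8,0],[7,18,8,0],[9,23,8,0],[11,27,8,0],[12.9,30.3,8,0]]'
python3 -m inch '[[0,0,0,0],[0,0,-0.5,0],[0,0,-1,0],[0,0,-1.5,0],[0,0,-1.5,0],[0,0,-1.5,0],[0,0,-1.5,0],[0,0,-1.5,0]]'
python3 - <<'E'
from h import *
o=bot.get_obs();print(o["ee_pos"],o["tcp_rot"]);q=bot.camera("top");s=bot.camera("scene")
cv2.imwrite("pics/c5.png",np.hstack([cv2.resize(i["img"][y:y+100,x:x+100,::-1],(400,400),interpolation=cv2.INTER_CUBIC) for i,x,y in((s,285,160),(q,255,160))]))
H=o["ee_pos"]+[.063,.0017,.010]
print((proj(s,H)-[285,160])*4,(proj(s,[.63,.2175,.135])-[285,160])*4)
for k,z in dict(mallet_head=H[2],plunger_top=.135).items():
  for i in (q,s):
    for d in bot.landmark_of(k,i)[:1]: print(k,round(d["score"],2),d["point"],toz(i,d["point"],z))
E
```

```text
time: 34.1
ee_pos: [0.5663, 0.218, 0.2099]
tcp_rot: [-180.0, -0.1, -178.5]
wrist_force: [0.2, -0.9, -3.8]
opening: 0.0203
grasp_force: 118.5
time: 35.1
ee_pos: [0.5662, 0.2162, 0.1965]
tcp_rot: [180.0, 0.0, -178.5]
wrist_force: [1.1, 0.3, -4.2]
opening: 0.0201
grasp_force: 118.6
[0.56622866 0.21619425 0.19646273] [ 1.79996540e+02  1.52066173e-02 -1.78522778e+02]
[193.65677702 102.75135646] [193.93111074 218.22430508]
mallet_head 0.76 [336.3, 186.6] [0.63116153 0.21079038 0.20646273]
plunger_top 0.6 [333.8, 213.7] [0.63297278 0.21984463 0.135     ]
```

View pics/c5.png

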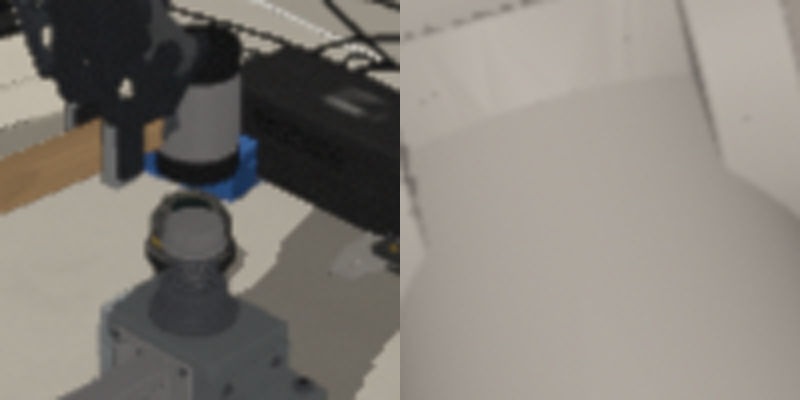

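The head at (200,110) sits over the plunger cap at (193,220) in the crop, within about 3 mm, and the mallet is upright. Now the brisk tap, ending the call at the bottom so I can read the force.

```bash
python3 -m inch '[[-0.1,0.1,0,0],[-0.1,0.1,0,0],[-0.1,0.1,0,0],[-0.1,0.1,-1,0],[-0.1,0.1,-3,0],[-0.1,0.1,-5.3,0],[-0.1,0.1,-5.3,0],[-0.1,0.1,-5.3,0]]'
```

```text
time: 36.4
ee_pos: [0.5644, 0.2172, 0.1437]
tcp_rot: [180.0, -0.0, -178.5]
wrist_force: [-7.3, -0.5, 4.3]
opening: 0.0203
grasp_force: 123.8
```

```bash
cat > m.py <<'E'
from h import *
o=bot.get_obs();s=bot.camera("scene");print(o["ee_pos"],o["wrist_force"],o["torque"])
for k,z in dict(mallet_head=0,mallet_grip=0,plunger_top=0).items():
    for d in bot.landmark_of(k,s)[:2]:
        f=[(abs(proj(s,[.63,.2175,z])[1]-d["point"][1]),z) for z in np.arange(.05,.3,.0005)]
        print(k,round(d["score"],2),d["point"],"z if on tester axis",min(f)[1])
E
python3 m.py
python3 -m inch '[[0,0,0,0],[0,0,0,0],[0,0,-0.2,0],[0,0,-0.4,0],[0,0,-0.4,0],[0,0,-0.4,0],[0,0,-0.4,0],[0,0,-0.4,0]]'; python3 m.py
```

```text
[0.56437897 0.21724116 0.14367863] [-7.3217625  -0.47278151  4.34349757] [-0.06998714  1.29128176 -0.03383922]
mallet_grip 0.85 [300.8, 225.0] z if on tester axis 0.10800000000000005
plunger_top 0.39 [332.6, 220.5] z if on tester axis 0.11950000000000006
time: 37.6
ee_pos: [0.5641, 0.2173, 0.1424]
tcp_rot: [179.9, 0.1, -178.5]
wrist_force: [-16.2, -2.4, 21.9]
opening: 0.0203
grasp_force: 126.4
[0.56413828 0.21733162 0.14238847] [-16.23244275  -2.36596669  21.90178531] [-0.53369052  2.54019155 -0.11718512]
mallet_head 0.69 [333.7, 207.6] z if on tester axis 0.15250000000000008
mallet_head 0.2 [281.9, 333.5] z if on tester axis 0.05
mallet_grip 0.67 [306.2, 221.9] z if on tester axis 0.11600000000000006
mallet_grip 0.32 [332.7, 219.2] z if on tester axis 0.12300000000000007
plunger_top 0.45 [334.2, 220.8] z if on tester axis 0.11900000000000006
```

Pressing 4 mm further moved the tool only 1.3 mm and added about 18 N, so the plunger is hard on the bar now. The tap itself may have ended just short, so I'll repeat it briskly to this depth.

```bash
python3 -m inch '[[0,0,1,0],[0,0,3,0],[0,0,4.5,0],[0,0,4.5,0],[0,0,4.5,0],[0,0,4.5,0],[0,0,4.5,0],[0,0,4.5,0]]'; python3 m.py
python3 -m inch '[[0,0,0,0],[0,0,-0.5,0],[0,0,-2.3,0],[0,0,-4.5,0],[0,0,-4.5,0],[0,0,-4.5,0],[0,0,-4.5,0],[0,0,-4.5,0]]'
python3 -m inch '[[0,0,1,0],[0,0,3,0],[0,0,5,0],[0,0,7,0],[0,0,7,0],[0,0,7,0],[0,0,7,0],[0,0,7,0]]'; python3 m.py
```

```text
time: 38.8
ee_pos: [0.5651, 0.2171, 0.184]
tcp_rot: [-180.0, -0.0, -178.5]
wrist_force: [-0.3, -0.1, -3.6]
opening: 0.0203
grasp_force: 122.6
[0.56510909 0.21714931 0.18401794] [-0.32501841 -0.11973882 -3.57358247] [ 0.01072353  0.17265397 -0.02651202]
mallet_head 0.62 [335.3, 189.0] z if on tester axis 0.19850000000000012
mallet_grip 0.61 [301.4, 205.0] z if on tester axis 0.15900000000000009
mallet_grip 0.49 [382.4, 368.5] z if on tester axis 0.05
plunger_top 0.5 [320.0, 253.9] z if on tester axis 0.05
plunger_top 0.3 [322.6, 249.2] z if on tester axis 0.05
time: 40.0
ee_pos: [0.5639, 0.2173, 0.1387]
tcp_rot: [180.0, -0.1, -178.5]
wrist_force: [-7.5, 0.5, 3.2]
opening: 0.0203
grasp_force: 128.4
time: 41.0
ee_pos: [0.565, 0.2171, 0.2085]
tcp_rot: [-180.0, -0.1, -178.5]
wrist_force: [0.8, -0.5, -3.8]
opening: 0.0199
grasp_force: 127.2
[0.56497305 0.21709057 0.20848524] [ 0.79817656 -0.54121762 -3.81745789] [0.00569732 0.20889073 0.01312976]
mallet_head 0.66 [333.8, 174.1] z if on tester axis 0.23350000000000015
mallet_head 0.56 [382.0, 370.0] z if on tester axis 0.05
mallet_grip 0.79 [301.4, 195.5] z if on tester axis 0.1825000000000001
plunger_top 0.81 [334.5, 215.6] z if on tester axis 0.13250000000000006
```

The mallet pitches in the grip at each impact. A static 26 N did not make it slip, so each tap evidently hit the bar. One firmer tap, read at the moment of impact, will remove the doubt.

```bash
python3 -m inch '[[0,0,0,0],[0,0,0,0],[0,0,-1,0],[0,0,-2,0],[0,0,-3.5,0],[0,0,-5.6,0],[0,0,-7.6,0],[0,0,-7.6,0]]'; python3 -c "
from h import *
o=bot.get_obs();print(o['qd'],o['wrist_force'],o['torque'])"
python3 -m inch '[[0,0,1,0],[0,0,3,0],[0,0,5,0],[0,0,7,0],[0,0,7.6,0],[0,0,7.6,0],[0,0,7.6,0],[0,0,7.6,0]]'; python3 m.py
```

```text
time: 42.2
ee_pos: [0.564, 0.2169, 0.1335]
tcp_rot: [-180.0, -0.1, -178.5]
wrist_force: [-8.8, -1.3, 4.9]
opening: 0.0205
grasp_force: 133.6
[-0.05531697  0.34203282  0.45487009  0.45902951  0.16499298 -0.03047206] [-8.79345335 -1.33360862  4.87054927] [-0.4007313   1.55170666 -0.0475427 ]
time: 43.2
ee_pos: [0.5649, 0.2171, 0.2084]
tcp_rot: [-180.0, -0.1, -178.5]
wrist_force: [-0.3, -0.1, -3.7]
opening: 0.0202
grasp_force: 132.3
[0.56493928 0.21710577 0.20841372] [-0.26285367 -0.10548547 -3.69371809] [-0.04272529  0.21287021 -0.00046858]
mallet_head 0.86 [334.4, 175.0] z if on tester axis 0.23150000000000015
mallet_head 0.58 [330.1, 218.6] z if on tester axis 0.12450000000000007
mallet_grip 0.79 [299.4, 198.7] z if on tester axis 0.1750000000000001
plunger_top 0.67 [333.0, 212.5] z if on tester axis 0.14050000000000007
```

It read 8.6 N with the tool stopped, matching the plunger held on the bar. I'm going back to the mat; the mallet is pitched about 13° in the grip, so I'll creep down and release at light contact.

```bash
python3 -m inch '[[-1,-3,0,0],[-3,-8,0,0],[-5,-13,0,0],[-7,-18,0,0],[-9,-23,0,0],[-11,-27,0,0],[-12.8,-30.4,0,0],[-12.8,-30.4,-3,0]]'
python3 -m inch '[[0,0,-4,0],[0,0,-8,0],[0,0,-11,0],[0,0,-13,0],[0,0,-13.5,0],[0,0,-13.5,0],[0,0,-13.5,0],[0,0,-13.5,0]]'
python3 - <<'E'
from h import *
o=bot.get_obs();s=bot.camera("scene");q=bot.camera("top")
e=o["ee_pos"]
from itertools import product
for k in("mallet_head","mallet_grip"):
  A=[(i,d["point"]) for i in(s,q) for d in bot.landmark_of(k,i)[:1]]
  if len(A)==2: print(k,tri((A[0][0],A[0][1],None),(A[1][0],A[1][1],None))-e)
  else: print(k,len(A))
E
```

```text
time: 44.4
ee_pos: [0.4373, -0.089, 0.1812]
tcp_rot: [-179.9, 0.3, -178.7]
wrist_force: [0.1, 1.0, -4.8]
opening: 0.0206
grasp_force: 132.4
time: 45.4
ee_pos: [0.4377, -0.0869, 0.0451]
tcp_rot: [-180.0, 0.1, -178.5]
wrist_force: [-1.1, 0.1, -2.9]
opening: 0.0201
grasp_force: 132.3
mallet_head [0.06625379 0.00189564 0.02233792]
mallet_grip [-0.02076659  0.00304746 -0.00529009]
```

The tilt is about 15°, which is marginal if I let go at once. I'll lower to the height where a level mallet would just touch, then slacken the grip so the head sags level.

```bash
cat > t.py <<'E'
from h import *
o=bot.get_obs();s=bot.camera("scene");q=bot.camera("top");w=bot.camera("wrist");e=o["ee_pos"]
print(o["opening"],o["wrist_force"],o["torque"])
for k in("mallet_head","mallet_grip"):
  A=[(i,d["point"]) for i in(s,q) for d in bot.landmark_of(k,i)[:1]]
  if len(A)==2: print(k,tri((A[0][0],A[0][1],None),(A[1][0],A[1][1],None))-e)
E
python3 -m inch '[[0,0,-0.5,0],[0,0,-1,0],[0,0,-1.1,0],[0,0,-1.1,0],[0,0,-1.1,0],[0,0,-1.1,0],[0,0,-1.1,0],[0,0,-1.1,0]]'
python3 -m inch '[[0,0,0,0],[0,0,0,0],[0,0,0,0],[0,0,0,0],[0,0,0,0],[0,0,0,0],[0,0,0,0],[0,0,0,0]]' - 20; python3 t.py
```

```text
time: 46.7
ee_pos: [0.4372, -0.0868, 0.0333]
tcp_rot: [-180.0, 0.0, -178.5]
wrist_force: [-0.8, 0.3, -3.7]
opening: 0.0204
grasp_force: 132.3
time: 47.7
ee_pos: [0.4372, -0.0868, 0.0333]
tcp_rot: [-180.0, 0.0, -178.5]
wrist_force: [0.5, 0.0, -3.9]
opening: 0.0202
grasp_force: 132.3
0.020150425369142508 [ 0.46254876  0.0272432  -3.87331506] [0.0310549  0.16237003 0.00885906]
mallet_head [0.06685382 0.00417252 0.01270522]
mallet_grip [-0.02146621 -0.00250707  0.00253354]
```

Run:
```python
from h import *
o=bot.get_obs();w=bot.camera("wrist")
hsv=cv2.cvtColor(w["img"],cv2.COLOR_RGB2HSV)
m=cv2.inRange(hsv,(8,70,60),(28,255,255))
n,l,st,c=cv2.connectedComponentsWithStats(m);i=1+np.argmax(st[1:,4]);print(st[i],c[i])
for r in range(st[i][1],st[i][1]+st[i][3],40):
    x=np.where(l[r]==i)[0];print(r,x.min(),x.max())
e=o["ee_pos"];u=np.array([np.cos(np.radians(1.5)),np.sin(np.radians(1.5)),0])
for th in range(0,20,3):
    t=np.radians(th);B=lambda a,h:e+[0,0,.0105]+u*(a*np.cos(t)-h*np.sin(t))+np.array([0,0,a*np.sin(t)+h*np.cos(t)])
    # top of tail end, far bottom, top face of head (far/near)
    print(th,[np.round(proj(w,B(a,h),o)) for a,h in((-.081,.011),(-.081,-.011),(.063,.038),(.031,.011))])
hm=cv2.inRange(hsv,(0,0,0),(180,90,45));print([ (r,int((hm[r,260:380]>0).sum())) for r in range(150,480,25)])
```

```text
[  256   106   135   290 23280] [320.37212199 253.53513746]
106 301 336
146 289 347
186 289 347
226 262 379
266 256 384
306 286 387
346 276 377
386 289 353
0 [array([317.,  94.]), array([317., 101.]), array([317., 534.]), array([317., 399.])]
3 [array([317.,  94.]), array([317., 104.]), array([317., 540.]), array([317., 401.])]
6 [array([317.,  95.]), array([317., 108.]), array([317., 546.]), array([317., 402.])]
9 [array([317.,  96.]), array([317., 111.]), array([317., 552.]), array([317., 403.])]
12 [array([317.,  98.]), array([317., 116.]), array([317., 557.]), array([317., 404.])]
15 [array([317., 101.]), array([317., 120.]), array([317., 561.]), array([317., 405.])]
18 [array([317., 104.]), array([317., 124.]), array([317., 565.]), array([317., 406.])]
[(150, 0), (175, 0), (200, 0), (225, 0), (250, 0), (275, 0), (300, 0), (325, 0), (350, 0), (375, 0), (400, 3), (425, 115), (450, 111), (475, 120)]
```

Run:
```python
from h import *
o=bot.get_obs();w=bot.camera("wrist")
hsv=cv2.cvtColor(w["img"],cv2.COLOR_RGB2HSV);m=cv2.inRange(hsv,(8,70,60),(28,255,255))
rows=[125,135,145,155,165,175,185,195]
print("meas",[int((m[r,270:370]>0).sum()) for r in rows])
e=o["ee_pos"];u=np.array([np.cos(np.radians(1.5)),np.sin(np.radians(1.5)),0]);v=np.array([-u[1],u[0],0])
for th in range(-3,22,3):
    t=np.radians(th);B=lambda a,h,y:e+[0,0,.0105]+u*(a*np.cos(t)-h*np.sin(t))+np.array([0,0,a*np.sin(t)+h*np.cos(t)])+v*y
    P=[(proj(w,B(a,.011,.011),o),proj(w,B(a,.011,-.011),o)) for a in np.arange(-.081,.03,.002)]
    print(th,np.round(np.interp(rows,[p[0][1] for p in P],[abs(p[0][0]-p[1][0]) for p in P])))
```

```text
meas [58, 59, 59, 59, 58, 59, 59, 58]
-3 [73. 72. 71. 71. 70. 70. 69. 68.]
0 [70. 70. 69. 69. 68. 68. 67. 67.]
3 [68. 68. 67. 67. 66. 66. 66. 65.]
6 [66. 66. 65. 65. 65. 64. 64. 64.]
9 [64. 64. 63. 63. 63. 63. 63. 62.]
12 [62. 62. 62. 62. 62. 61. 61. 61.]
15 [60. 60. 60. 60. 60. 60. 60. 60.]
18 [58. 58. 59. 59. 59. 59. 59. 59.]
21 [57. 57. 57. 57. 57. 57. 58. 58.]
```

Handle width against row gives a tilt of about 16°. The FORCE-only change wasn't taken, so I'll give it again together with an opening.

```bash
cat > w.py <<'E'
from h import *
o=bot.get_obs();w=bot.camera("wrist");print(o["ee_pos"],o["wrist_force"])
hsv=cv2.cvtColor(w["img"],cv2.COLOR_RGB2HSV);m=cv2.inRange(hsv,(8,70,60),(28,255,255))
rows=[125,145,165,185];print("meas",[int((m[r,270:370]>0).sum()) for r in rows])
e=o["ee_pos"];u=np.array([np.cos(np.radians(1.5)),np.sin(np.radians(1.5)),0]);v=np.array([-u[1],u[0],0])
for th in range(-8,22,4):
    t=np.radians(th);B=lambda a,h,y:e+[0,0,.0105]+u*(a*np.cos(t)-h*np.sin(t))+np.array([0,0,a*np.sin(t)+h*np.cos(t)])+v*y
    P=[(proj(w,B(a,.011,.011),o),proj(w,B(a,.011,-.011),o)) for a in np.arange(-.081,.03,.002)]
    print(th,np.round(np.interp(rows,[p[0][1] for p in P],[abs(p[0][0]-p[1][0]) for p in P])))
E
python3 -m inch '[[0,0,0,0],[0,0,0,0],[0,0,0,0],[0,0,0,0],[0,0,0,0],[0,0,0,0],[0,0,0,0],[0,0,0,0]]' 1.9 20; python3 w.py
```

```text
time: 49.15
ee_pos: [0.4372, -0.0868, 0.0333]
tcp_rot: [-180.0, -0.0, -178.5]
wrist_force: [0.0, 0.8, -3.6]
opening: 0.0203
grasp_force: 132.3
[ 0.43715561 -0.08683102  0.0332874 ] [ 0.01988649  0.75191044 -3.60157716]
meas [58, 59, 59, 59]
-8 [77. 76. 74. 72.]
-4 [74. 72. 71. 69.]
0 [70. 69. 68. 67.]
4 [67. 67. 66. 65.]
8 [65. 64. 64. 63.]
12 [62. 62. 62. 61.]
16 [60. 60. 60. 60.]
20 [57. 57. 58. 58.]
```

The gripper holds its squeeze. Instead I'll turn the mallet onto the mat's diagonal so the tail also lies over the mat. Pressing the tail down first will level it to under 13°, and it will then settle flat on release.

```bash
python3 -m inch '[[0.8,0,0.5,9],[1.7,-0.1,0.5,18],[2.5,-0.2,0.5,27],[3.3,-0.3,0.5,36],[4.1,-0.3,0.3,43.5],[4.1,-0.3,0,43.5],[4.1,-0.3,-0.3,43.5],[4.1,-0.3,-0.5,43.5]]' - 120
python3 -m inch '[[0,0,-0.1,0],[0,0,-0.2,0],[0,0,-0.3,0],[0,0,-0.4,0],[0,0,-0.5,0],[0,0,-0.6,0],[0,0,-0.6,0],[0,0,-0.6,0]]'
```

```text
time: 50.2
ee_pos: [0.4778, -0.0898, 0.028]
tcp_rot: [180.0, -0.0, -135.1]
wrist_force: [0.4, 0.5, -4.4]
opening: 0.0201
grasp_force: 132.3
time: 51.2
ee_pos: [0.4783, -0.0898, 0.0225]
tcp_rot: [-180.0, 0.0, -135.0]
wrist_force: [-0.8, 1.5, 0.2]
opening: 0.02
grasp_force: 132.6
```

```bash
python3 -m inch '[[0,0,-0.1,0],[0,0,-0.2,0],[0,0,-0.25,0],[0,0,-0.25,0],[0,0,-0.25,0],[0,0,-0.25,0],[0,0,-0.25,0],[0,0,-0.25,0]]'
python3 - <<'E'
from h import *
o=bot.get_obs();print(o["torque"]);R=Ro.from_euler('xyz',o["tcp_rot"],degrees=True).as_matrix();print(R.T@o["torque"])
E
```

```text
time: 52.2
ee_pos: [0.479, -0.0897, 0.0208]
tcp_rot: [-179.9, 0.1, -135.0]
wrist_force: [1.1, 4.2, 6.5]
opening: 0.0203
grasp_force: 133.1
[ 0.14917977  0.49485429 -0.0667394 ]
[-0.45525342  0.24460303  0.06710588]
```

```bash
python3 -m inch '[[0,0,0,0],[0,0,0,0],[0,0,0,0],[0,0,0,0],[0,0,0,0],[0,0,0,0],[0,0,0,0],[0,0,0,0]]' 5 20
python3 - <<'E'
from h import *
o=bot.get_obs();s=bot.camera("scene");q=bot.camera("top")
for k in("mallet_head","mallet_grip"):
  A=[(i,d["point"],None) for i in(s,q) for d in bot.landmark_of(k,i)[:1]]
  print(k,len(A)); 
  if len(A)==2: print(tri(*A))
E
```

```text
time: 53.2
ee_pos: [0.4782, -0.0898, 0.0198]
tcp_rot: [-180.0, -0.0, -135.0]
wrist_force: [-0.3, -1.5, -0.6]
opening: 0.0499
grasp_force: 0.0
mallet_head 1
mallet_grip 2
[ 0.46315585 -0.10101297  0.03156021]
```

```bash
python3 -m inch '[[0,0,1,0],[0,0,3,0],[0,0,6,0],[0,0,10,0],[0,0,14,0],[0,0,17,0],[0,0,17,0],[0,0,17,0]]'
python3 - <<'E'
from h import *
o=bot.get_obs();s=bot.camera("scene");q=bot.camera("top");w=bot.camera("wrist")
for k in("mallet_head","mallet_grip"):
  A=[(i,d["point"],o) for i in(s,q,w) for d in bot.landmark_of(k,i)[:1]]
  print(k,len(A),[np.round(tri(A[a],A[b]),3) for a in range(len(A)) for b in range(a)])
hsv=cv2.cvtColor(w["img"],cv2.COLOR_RGB2HSV);m=cv2.inRange(hsv,(8,70,60),(28,255,255))
n,l,st,c=cv2.connectedComponentsWithStats(m);
for i in np.argsort(-st[1:,4])[:2]+1: print(st[i],c[i])
i=1+np.argmax(st[1:,4])
for r in range(st[i][1]+5,st[i][1]+st[i][3],20): x=np.where(l[r]==i)[0];print(r,x.min(),x.max())
save(w,"w6")
E
```

```text
time: 54.5
ee_pos: [0.478, -0.0898, 0.1894]
tcp_rot: [180.0, -0.0, -135.0]
wrist_force: [1.3, -0.1, -0.2]
opening: 0.0498
grasp_force: 0.0
mallet_head 3 [array([ 0.527, -0.044,  0.042]), array([ 0.526, -0.045,  0.046]), array([ 0.522, -0.04 ,  0.046])]
mallet_grip 3 [array([ 0.466, -0.099,  0.025]), array([ 0.465, -0.101,  0.026]), array([ 0.468, -0.102,  0.019])]
[ 288  125   70  140 6034] [318.9933709 195.1468346]
[ 68 322  29  25 343] [ 84.80758017 331.48979592]
130 303 330
150 297 331
170 294 344
190 292 354
210 295 353
230 295 345
250 298 331
```

Run:
```python
from h import *
s=bot.camera("scene");q=bot.camera("top")
for k,z in dict(ref_bar_mid=.051,puck_mid=.011,vial_mid=.027,lens_mid=.024,plunger_top=.135,mallet_head=.042).items():
  for i in(s,q):
    for d in bot.landmark_of(k,i)[:1]: print(k,round(d["score"],2),np.round(toz(i,d["point"],z),3))
```

```text
ref_bar_mid 0.55 [0.584 0.204 0.051]
ref_bar_mid 0.69 [0.592 0.214 0.051]
puck_mid 0.59 [0.394 0.09  0.011]
puck_mid 0.8 [0.398 0.098 0.011]
vial_mid 0.7 [0.527 0.081 0.027]
vial_mid 0.52 [0.524 0.085 0.027]
lens_mid 0.64 [0.724 0.342 0.024]
lens_mid 0.69 [0.741 0.342 0.024]
plunger_top 0.78 [0.627 0.222 0.135]
plunger_top 0.51 [0.627 0.22  0.135]
mallet_head 0.8 [ 0.523 -0.049  0.042]
mallet_head 0.84 [ 0.527 -0.037  0.042]
```

The bar is home (centre about (0.59, 0.214), expected 0.591). The puck, vial and lens have not moved. The mallet head is over the mat and free, so I'm handing in.

```bash
python3 -c "
from workcell import bot
print(bot.job_done())"
```

```text
the job is handed in; nothing more can be done
None
```

Handed in at about 55 s: the bar is home against the stop, and I tapped the plunger three times with the mallet held by its handle; the forces indicate it reached the bar, but I couldn't read its travel. The mallet is let go with its head on the mat, though by my measurements it leans about 12° onto its handle end instead of standing flat; puck, vial and lens did not move, and I viewed 12 pictures, over the limit of 10.

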